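Slide the dish carrier home on the pipetting deck and lock it

ROBOT

A 6-joint arm with a two-finger parallel gripper is mounted at the origin on a cart in front of the work surface, level with it; the furniture and walls round the work are solid. World frame = base frame: x ahead of the robot, y to its left, z up, the work surface at z = 0. Lengths are in mm, angles in rad, forces in N, time in s.
With the tool pointing down it reaches from about 350 to 850 mm from the base axis. Payload 8.1 kg.
Tool frame: the origin (TCP) lies at the centre of the arm's flange, where the gripper is bolted on; the fingertips stand 186 mm ahead of it and the grasp point (between the pads) lies 167 mm ahead of it; z points along the fingers, y is the line along which they close (so a half turn about z gives the same grasp; the last joint's range is limited). The gripper opens to 93 mm and grips with 3 to 60 N. Pads are 15 mm wide; open, the fingers measure 128 mm over their backs; the gripper's body (75 mm by 188 mm) begins 65 mm behind the grasp point.
Start: joints at [-1.346, 0.13, 1.488, -0, 1.523, -0.085], TCP at [182.941, -571.436, 404.735] pointing down, gripper open.
Joint ranges: [-2.96, 2.96], [-0.89, 2.26], [0.02, 2.5], [-1.34, 4.48], [0, 2.73], [-2.66, 2.66]. Speed limits (rad/s): [2.39, 2.39, 2.79, 3.14, 3.14, 3.14].

INTERFACE

Orientations are given as a unit quaternion [w, x, y, z].
In Python, from rig import robot, eyes, order gives the robot as it stands. The module is installed in compiled form; this text tells all that it offers.
- The arm moves only by the tool drive_tool, never from a script. Its argument "increments" is one flat list of numbers, 7 for each row, row after row: the closure, from -1 (fully open) to 1 (shut), so that 0 is half open, then the shift along the tool's x, y, z in m, then the turn, a rotation vector about the tool's x, y, z in rad. A call has 1 to 12 rows; each row is the pose to reach, as a shift and turn from the pose commanded when the call began, along the tool's axes at that moment; what a row does not reach only later rows make up. A row lasts 1/12 s, in which the tool goes at most 41.7 mm and 7.16 degrees, less where a joint would pass 70% of its speed; a pose out of reach is approached as far as the arm can. A call with a gripper value outside its range is refused whole. The fingers move at their own pace and stop on an object; "newtons" is the grip in N (left out, the last holds). Time passes only in rows, so rows that repeat a pose let the fingers close. It gives the time, the measured TCP pose, the force, the opening and the grip force at its end, in the units of the state.
- robot.observe(): the state, without advancing time (a new reading comes with each control period).
- eyes.capture(name): name is "scene" or "top"; returns the picture (420x560x3 uint8, blue, green, red); there is no depth.
- eyes.camera_model(name): a dict with "fx", "fy", "cx", "cy" (pixels), "origin" and "orientation" of the camera in the world. Camera axes: x right, y up, looking along -z (the intrinsics and any distortion apply to the point x, -y, -z); pixel columns grow to the right and rows downward; lengths in mm; the calibration is good to about 2 mm. A picture is of the moment at which its call begins. camera_model takes no time and is no camera call.
- order.finish_job(): hands the job in; it is judged then, once.
The state is a dict: "t": time; "joint_pos": joint angles; "qvel": joint speeds; "tau": joint torques, N m; "position": TCP position; "tool_rot": TCP orientation; "contact_force": force on the tool from outside, world axes, zero at the start; "ft_torque": the same for the moment, N m; "finger_gap": finger opening in mm; "gripper_force": force on a finger pad.
Only numpy, scipy, OpenCV 4.12 (cv2) and the standard library are available. Lean on these libraries where they do the work, as an engineer would, in place of code of your own. Each camera call takes 0.05 s, during which the arm holds its last target. There are 200 camera calls.

TASK

Push the blue dish carrier along its rails, toward the end bar, with a fingertip against its upright lip until it drops into the locating notches and sits down flush with the side cheeks; then push the red-knobbed catch round with a finger until it lies fully across the edge of the carrier and holds it down. Only push: do not lift the carrier or the two dishes riding on it, keep the dishes in their places between the pins, and leave the tube rack, the timer and the amber bottle where they are.

Things in the scene. Friction and masses are not known exactly. Their poses are not given: they have to be found in the camera images.
- deck: fixed grey base plate, 365 x 180 mm, top 10 mm above the bench, with two rails: the loading place of a pipetting deck. Origin on the bench under the middle of the seated carrier. +x: the way the carrier is pushed, +y left of that, z up. Plate spans x -225 to 140, y -105 to 75 mm. Aluminium cheeks at |y| 61.5 to 68.5 mm, tops 37 mm above the bench, guide the carrier (1.5 mm play a side).
- rail_notch (a point): one of four notches, 13 mm long, 6 mm deep: in the inner track of the +y rail, for a front foot, at deck x 85, y 39.5 mm; the point is at rail-top height. Rail tops are 26 mm above the bench, at |y| 33 to 59 mm. Its twin is at y -39.5; the rear feet's notches are at x -85 in the outer tracks, so feet pass the others' notches.
- end_bar (a point): middle of the top of the bar that closes the rails, 37 mm above the bench; its inner face is at deck x 131.5 mm. The seated carrier stops 11 mm short of it: the notches locate the carrier, not this bar.
- carrier: loose blue board, 240 (x) x 120 x 9 mm, about 0.45 kg, on 4 steel feet; axes as the deck's. Origin mid-board at the feet's undersides, board top 17 mm above it. Starts on the rails 50 to 100 mm short of home, origin 26 mm above the bench. Home: deck x 0 (+-1.5 mm), dropped 6 mm by its own weight into the notches, origin at 20 mm, top flush with the cheeks. Pushed over 7 mm past, it rides on. Slides at a few N.
- carrier_lip (a point): middle of the push face of the upright lip (44 mm wide, 7 mm thick) on a tongue at the carrier's rear, 161 mm behind its origin, 28 mm above it. The face looks along the carrier's -x and rises 21 mm above the board's top, 10 mm of it above this point. Behind it is only free space.
- catch (a joint): angle (rad) of the steel hold-down catch about its upright pivot. 0: arm parallel to the rail, along the deck's -x; grows as it swings in over the carrier (clockwise from above); stop at 1.571, straight across the carrier's edge. Starts at -0.4 to 0.1. Friction about 1 N at the knob; stays where left. The arm, 39 to 46 mm above the bench, clears the seated board by 2 mm, strikes an unseated one.
- catch_pivot (a point): the catch's pivot axis, beside the rail at deck x -105, y -84 mm, at the underside of the arm (39 mm above the bench)
- catch_knob (a point): middle of the red upright knob at the free end of the catch's arm, 40 mm from the pivot axis; knob 11 to 14 mm in diameter, 28 mm tall, from 46 to 74 mm above the bench (this point is at 60 mm); push it sideways
- dish_a: closed Petri dish with pale medium on a white spot, 97 mm in diameter, 16 mm tall, 28 g, standing loose on the front half of the carrier between four short pins; origin at the centre of its underside
- dish_b: a second such dish, on the rear half of the carrier; origin at the centre of its underside
- nest_a (a point): centre of the place between the four pins (7 mm tall) for dish_a, on the carrier's top, 64 mm ahead of the carrier's middle
- nest_b (a point): the same for dish_b, 42 mm behind the carrier's middle
- tube_rack: orange tube rack with capped tubes, 68 x 170 x 110 mm, to be left alone; origin at the centre of its underside
- timer: white bench timer with three buttons, 68 x 68 x 19 mm, to be left alone; origin at the centre of its underside
- bottle_amber: amber bottle with black cap, 52 mm in diameter, 104 mm tall, to be left alone; origin at the centre of its underside
Things that resemble listed ones, but are neither listed nor needed, are in the scene too. What is shaped like the dish_b but purple is not meant. Leave any turquoise look-alike of the dish_a alone.

How it is judged:
By the outcome, as a careful person would: the job done as asked, in the order asked, and still so for the second after the job is handed in, with the robot touching nothing.
It also fails if it takes over 51 s, if anything falls off the work surface, if the arm or the gripper's body presses on something with over 40 N, if the wrist force passes 120 N, or if a joint passes its speed limit or range.

## Working session

There is one attempt and no reset: what is moved stays moved. The work goes in short steps, Python scripts to look and compute and a tool call to move; the robot and the scene stay as the last step left them, time stands still between calls to the robot, and variables do not carry over. Pictures are saved under pics/ and viewed, at most 13 in all, crops included, and the job is handed in when it is done.

Besides the shell and the picture viewer there is one more tool, called after ">>>" as name(argument=value, ...), one argument or row to a line, values as JSON. drive_tool: Moves the arm, as the interface text tells. Its arguments: {"type":"object","properties":{"increments":{"type":"array"},"newtons":{"type":"number"}},"required":["increments"]}

```bash
mkdir -p pics; python3 - <<'E'
from rig import robot, eyes
import cv2
for n in("scene","top"):
    cv2.imwrite(f"pics/{n}0.png",eyes.capture(n)); print(eyes.camera_model(n))
print(robot.observe())
E
```

```text
{'fx': 509.2661476853899, 'fy': 509.2661476853899, 'cx': 288.14402674736914, 'cy': 209.45425953853967, 'origin': array([-181.87909962,  991.76550346,  986.49050931]), 'orientation': array([-0.27869921, -0.14373565,  0.41218377,  0.85543635])}
{'fx': 390.0957186396439, 'fy': 390.0957186396439, 'cx': 289.6022548183701, 'cy': 205.8713458811456, 'origin': array([ 417.56196199,   79.91515834, 1200.41977586]), 'orientation': array([-0.69928918, -0.02141501,  0.03821767,  0.71349524])}
{'t': 0.1, 'joint_pos': array([-1.34640091e+00,  1.31087220e-01,  1.48917305e+00,  6.98977446e-06,
        1.52301434e+00, -8.54249286e-02]), 'qvel': array([ 0.00121512, -0.00311007, -0.00318943,  0.00054406, -0.00239766,
        0.00152057]), 'tau': array([ 8.98856142e-04, -5.61344039e+01, -4.93094122e+01,  7.70580629e-02,
        2.92105781e-02, -4.94275230e-05]), 'position': array([ 182.89411215, -571.22564914,  403.78968308]), 'tool_rot': array([-8.39192206e-04,  9.88025071e-01,  1.54291125e-01, -5.49063021e-05]), 'contact_force': array([-0.44671186,  0.03759338, -0.71221736]), 'ft_torque': array([-0.00991077, -0.01235115, -0.0490502 ]), 'gripper_force': 0.0, 'finger_gap': 92.85369042563664}
```

View pics/scene0.png

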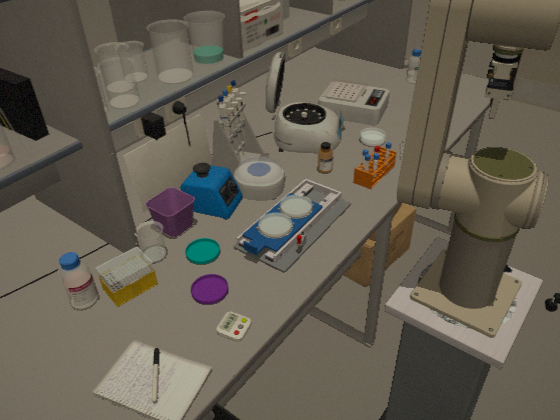

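View pics/top0.png

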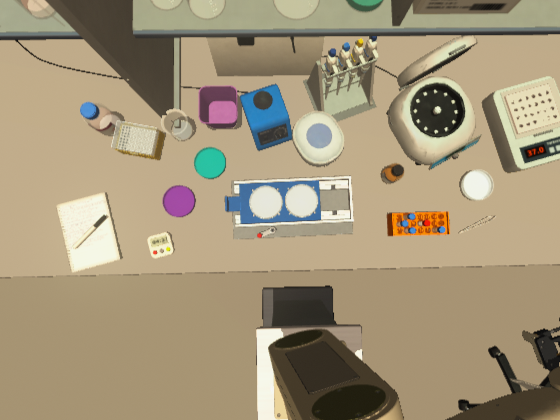

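The deck lies in the middle (top: about 233–353, 177–237), with the carrier's lip at its left end near (230,204) and the red knob near (261,234). I'll zoom in.

```bash
python3 - <<'E'
import cv2
a=cv2.imread("pics/top0.png")[168:246,218:363]; cv2.imwrite("pics/c1.png",cv2.resize(a,None,fx=5.5,fy=5.5,interpolation=cv2.INTER_CUBIC))
a=cv2.imread("pics/scene0.png")[175:275,230:360]; cv2.imwrite("pics/c2.png",cv2.resize(a,None,fx=6,fy=6,interpolation=cv2.INTER_CUBIC))
E
```

```text
(no output)
```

View pics/c1.png

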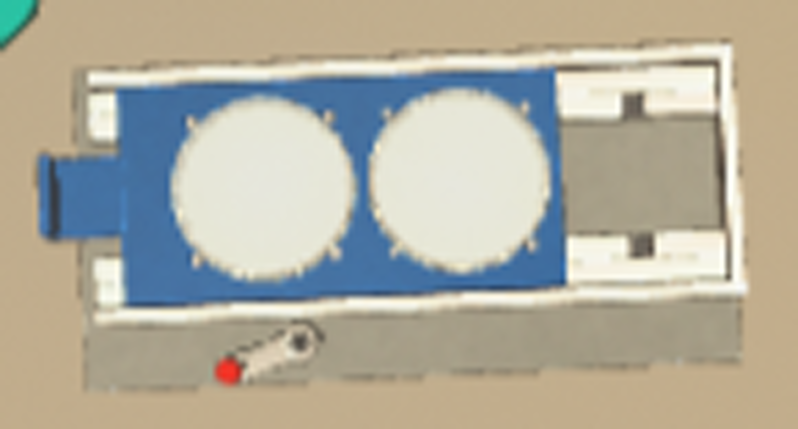

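View pics/c2.png

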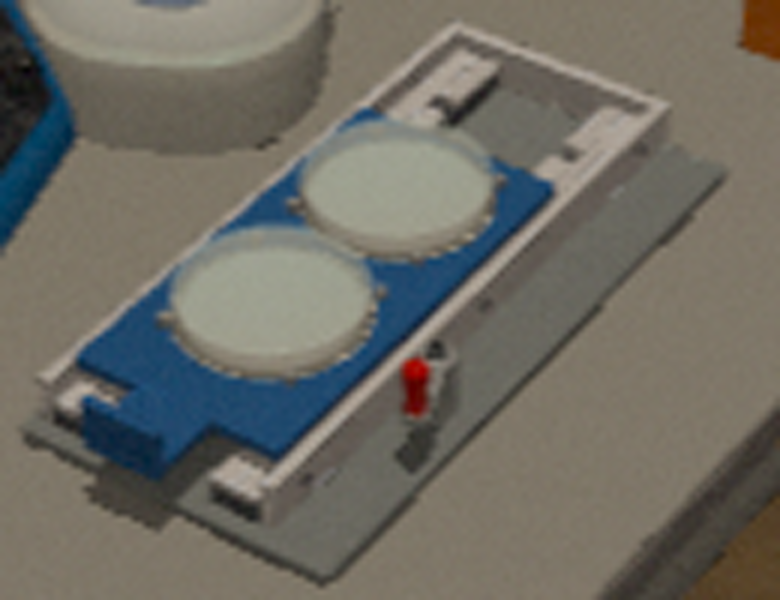

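```bash
cat >h.py <<'E'
import numpy as np
from scipy.spatial.transform import Rotation as R
from scipy.optimize import least_squares
from rig import robot, eyes
def cam(n):
    m=eyes.camera_model(n);q=m["orientation"];return m,R.from_quat(np.r_[q[1:],q[0]]).as_matrix()
def proj(n,P):
    m,A=cam(n);c=(np.asarray(P)-m["origin"])@A
    return np.c_[m["fx"]*c[:,0]/-c[:,2]+m["cx"],m["fy"]*-c[:,1]/-c[:,2]+m["cy"]]
def unproj(n,uv,z):
    m,A=cam(n);d=A@[(uv[0]-m["cx"])/m["fx"],-(uv[1]-m["cy"])/m["fy"],-1]
    return m["origin"]+d*(z-m["origin"][2])/d[2]
T=lambda u:((u[0]+.5)/5.5-.5+218,(u[1]+.5)/5.5-.5+168)
S=lambda u:((u[0]+.5)/6-.5+230,(u[1]+.5)/6-.5+175)
def w(p,P):
    P=np.asarray(P,float);c,s=np.cos(p[2]),np.sin(p[2])
    return np.c_[p[0]+c*P[:,0]-s*P[:,1],p[1]+s*P[:,0]+c*P[:,1],P[:,2]]
def deck(p,X): # world->deck
    c,s=np.cos(p[2]),np.sin(p[2]);d=np.asarray(X)[:2]-p[:2];return np.array([c*d[0]+s*d[1],-s*d[0]+c*d[1]])
E
python3 - <<'E'
from h import *
t=[((85,39.5,26),(633,104)),((85,-39.5,26),(642,245)),((131.5,61.5,37),(717,66)),((131.5,-61.5,37),(727,277)),((-225,-105,10),(86,390)),((140,-105,10),(742,362)),((-105,-84,46),(301,342))]
s=[((-225,-105,10),(326,584)),((140,-105,10),(724,172)),((-225,75,10),(24,432))]
def f(p,full=0):
    a=proj("top",w(p,[x for x,_ in t]))-[T(u) for _,u in t]
    b=proj("scene",w(p,[x for x,_ in s]))-[S(u) for _,u in s]
    return np.r_[a,b].ravel()
r=least_squares(f,[450,80,-1.57],loss="soft_l1",x_scale=[100,100,1]);p=r.x;print(p,f(p).reshape(-1,2).round(1).tolist())
np.save("deck.npy",p)
for n,u,z in[("lip L",(40,155),64),("lip R",(41,240),64),("knob",(229,371),74),("front L",(556,70),43),("front R",(566,284),43),("rear R",(126,304),43)]:
    X=unproj("top",T(u),z);print(n,X.round(1),deck(p,X).round(1))
for n,u,z in[("lip L s",(84,398),64),("lip R s",(160,437),64),("knob s",(416,366),74)]:
    X=unproj("scene",S(u),z);print(n,X.round(1),deck(p,X).round(1))
E
```

```text
[531.12479405   3.21281998  -1.54118144] [[-0.3, 0.0], [-0.3, 0.3], [-0.2, -1.5], [0.6, 0.8], [-0.5, 0.8], [-0.0, -0.2], [-0.6, 0.4], [0.2, -1.4], [0.7, -1.4], [-1.1, -1.2]]
lip L [546.6 240.3  64. ] [-236.5   22.5]
lip R [501.4 240.1  64. ] [-237.6  -22.7]
knob [430.1 141.2  74. ] [-141.   -96.9]
front L [590.4 -37.5  43. ] [42.5 58.1]
front R [473.5 -39.7  43. ] [ 41.2 -58.8]
rear R [467.5 197.7  43. ] [-196.3  -57.8]
lip L s [543.7 241.3  64. ] [-237.6   19.6]
lip R s [499.  241.5  64. ] [-239.1  -25. ]
knob s [427.3 145.4  74. ] [-145.2  -99.6]
```

The lip top edges are at deck x ≈ -238 with a width of 45 mm, as given, so the carrier is at x ≈ -77. The knob is at (-143,-98), which puts the catch at about -0.35 rad. The two views agree. Next I'll write a helper that converts deck targets to tool increments.

```bash
cat >>h.py <<'E'
def inc(x,y,ztip,face):
    """deck tip target, face = deck angle (deg) in which the wide face (-tool x) looks"""
    p=np.load("deck.npy");o=robot.observe();q=o["tool_rot"];A=R.from_quat(np.r_[q[1:],q[0]]).as_matrix()
    tgt=np.r_[w(p,[[x,y,0]])[0,:2],ztip+186]
    a=np.radians(face)+p[2];xt=-np.array([np.cos(a),np.sin(a),0]);zt=np.array([0,0,-1.]);B=np.c_[xt,np.cross(zt,xt),zt]
    print("shift mm",(A.T@(tgt-o["position"])).round(1),"turn",R.from_matrix(A.T@B).as_rotvec().round(3),"world",tgt.round(1))
def st():
    p=np.load("deck.npy");o=robot.observe();q=o["tool_rot"];A=R.from_quat(np.r_[q[1:],q[0]]).as_matrix();X=o["position"]+186*A[:,2]
    print("t",round(o["t"],2),"tip deck",deck(p,X).round(1),round(X[2],1),"F",o["contact_force"].round(1),"gap",round(o["finger_gap"],1),"q",o["joint_pos"].round(2))
E
python3 -c "
from h import *
inc(-150,-40,200,0); inc(-280,0,110,0)"
```

```text
shift mm [ 509.8 -596.1   18.9] turn [-1.000e-03 -1.000e-03 -1.291e+00] world [486.7 152.  386. ]
shift mm [ 584.2 -709.8  109.1] turn [-1.000e-03 -1.000e-03 -1.291e+00] world [522.8 283.1 296. ]
```

>>> drive_tool(
  increments=[1,0.2,-0.15,0,0,0,-1.29,1,0.2,-0.15,0,0,0,-1.29,1,0.2,-0.15,0,0,0,-1.29,1,0.2,-0.15,0,0,0,-1.29,1,0.2,-0.15,0,0,0,-1.29,1,0.2,-0.15,0,0,0,-1.29,1,0.51,-0.596,0.02,0,0,-1.29,1,0.51,-0.596,0.02,0,0,-1.29,1,0.51,-0.596,0.02,0,0,-1.29,1,0.51,-0.596,0.02,0,0,-1.29,1,0.51,-0.596,0.02,0,0,-1.29,1,0.51,-0.596,0.02,0,0,-1.29],
  newtons=20,
)

```text
t: 1.1
position: [400.8, -126.7, 395.3]
tool_rot: [0.0, 0.696, 0.718, 0.0]
contact_force: [0.1, -0.5, 0.3]
finger_gap: 17.3
gripper_force: 0.0
```

```bash
python3 -c "
from h import *
st(); inc(-280,0,110,0)"
```

```text
t 1.1 tip deck [ 126.  -134.1] 209.3 F [ 0.1 -0.5  0.3] gap 17.3 q [-0.43 -0.37  1.97  0.    1.55 -0.46]
shift mm [405.7 135.   99.3] turn [0.    0.    0.002] world [522.8 283.1 296. ]
```

>>> drive_tool(
  increments=[1,0.4,0.135,0,0,0,0,1,0.4,0.135,0,0,0,0,1,0.4,0.135,0,0,0,0,1,0.4,0.135,0,0,0,0,1,0.4,0.135,0,0,0,0,1,0.4,0.135,0,0,0,0,1,0.4,0.135,0,0,0,0,1,0.4,0.135,0,0,0,0,1,0.4,0.135,0.09,0,0,0,1,0.4,0.135,0.09,0,0,0,1,0.4,0.135,0.09,0,0,0,1,0.4,0.135,0.09,0,0,0],
)

```text
t: 2.1
position: [522.1, 278.0, 296.2]
tool_rot: [-0.003, 0.696, 0.718, -0.005]
contact_force: [-0.5, 0.2, -2.2]
finger_gap: 0.2
gripper_force: 0.0
```

```bash
python3 -c "
from h import *
st(); inc(-280,0,50,0)"
```

```text
t 2.1 tip deck [-274.3   -3.1] 110.2 F [-0.5  0.2 -2.2] gap 0.2 q [0.4  0.19 1.63 0.   1.34 0.37]
shift mm [ 5.3  1.6 60.2] turn [-0.012  0.003  0.002] world [522.8 283.1 236. ]
```

>>> drive_tool(
  increments=[1,0,0.002,0.03,0,0,0,1,0,0.002,0.06,0,0,0,1,0,0.002,0.06,0,0,0,1,0,0.002,0.06,0,0,0],
)

```text
t: 2.43
position: [525.3, 274.3, 244.1]
tool_rot: [-0.001, 0.697, 0.717, -0.002]
contact_force: [-0.1, 0.0, -0.2]
finger_gap: 0.4
gripper_force: 0.0
```

```bash
python3 - <<'E'
from h import *
import cv2
st(); inc(-246,0,50,0)
a=eyes.capture("scene")[175:275,210:340]; b=eyes.capture("top")[168:246,208:353]
a=cv2.resize(a,(500,384),interpolation=2);b=cv2.resize(b,(500,269),interpolation=2)
import numpy as np
c=np.vstack([a,b])[:600];cv2.imwrite("pics/d1.png",c)
E
```

```text
t 2.43 tip deck [-270.8    1.4] 58.1 F [-0.1  0.  -0.2] gap 0.4 q [ 0.39  0.24  1.66 -0.    1.24  0.37]
shift mm [-25.1  -2.1   8.1] turn [-0.004  0.002 -0.001] world [523.8 249.1 236. ]
```

View pics/d1.png

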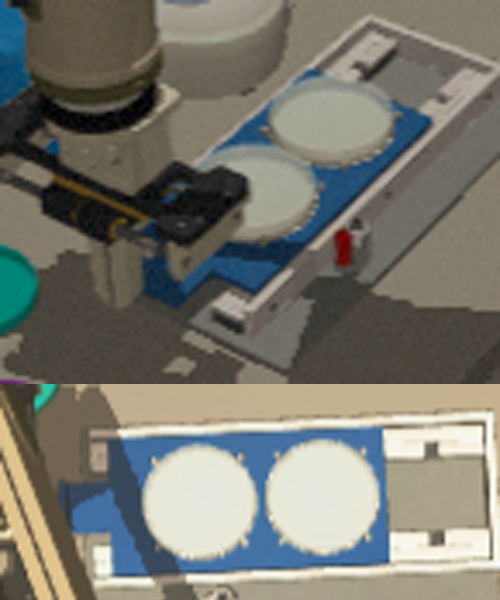

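The finger stands behind the lip. In the crop it is at about (120,290) and the lip is at (165,285). I'll push gently.

>>> drive_tool(
  increments=[1,-0.006,0,0,0,0,0,1,-0.012,0,0,0,0,0,1,-0.018,0,0,0,0,0,1,-0.023,0,0,0,0,0,1,-0.028,0,0,0,0,0,1,-0.033,0,0,0,0,0,1,-0.038,0,0,0,0,0,1,-0.043,0,0,0,0,0,1,-0.048,0,0,0,0,0,1,-0.053,0,0,0,0,0,1,-0.058,0,0,0,0,0,1,-0.058,0,0,0,0,0],
)

```text
t: 3.53
position: [528.3, 216.6, 246.3]
tool_rot: [0.0, 0.697, 0.717, 0.001]
contact_force: [-0.1, 1.7, 1.5]
finger_gap: 0.6
gripper_force: 0.8
```

```bash
python3 - <<'E'
from h import *
st(); inc(-169,0,50,0)
E
```

```text
t 3.53 tip deck [-213.6    3.7] 60.3 F [-0.1  1.7  1.5] gap 0.6 q [0.3  0.18 1.73 0.   1.23 0.27]
shift mm [-44.4  -3.5  10.3] turn [ 0.001 -0.001 -0.001] world [526.1 172.1 236. ]
```

The tip is at z 60, which is too high for after the drop. I'll back off, lower it, then resume.

>>> drive_tool(
  increments=[1,0.008,-0.003,0,0,0,0,1,0.008,-0.003,0.006,0,0,0,1,0.008,-0.003,0.013,0,0,0,1,0.008,-0.003,0.013,0,0,0,1,0.008,-0.003,0.013,0,0,0],
)

```text
t: 3.95
position: [524.1, 224.9, 231.1]
tool_rot: [-0.001, 0.697, 0.717, -0.001]
contact_force: [-0.3, -0.6, 0.5]
finger_gap: 0.5
gripper_force: 0.0
```

```bash
python3 - <<'E'
from h import *
st(); inc(-180,0,50,0)
E
```

```text
t 3.95 tip deck [-221.6   -0.9] 45.1 F [-0.3 -0.6  0.5] gap 0.5 q [ 0.32  0.2   1.74 -0.    1.2   0.29]
shift mm [-41.8   0.5  -4.8] turn [-0.002  0.001 -0.   ] world [525.8 183.1 236. ]
```

>>> drive_tool(
  increments=[1,-0.004,0,0,0,0,0,1,-0.008,0,0,0,0,0,1,-0.012,0,0,0,0,0,1,-0.016,0,0,0,0,0,1,-0.02,0,0,0,0,0,1,-0.024,0,0,0,0,0,1,-0.028,0,0,0,0,0,1,-0.032,0,0,0,0,0,1,-0.036,0,0,0,0,0,1,-0.04,0,0,0,0,0,1,-0.042,0,0,0,0,0,1,-0.042,0,0,0,0,0],
)

```text
t: 4.95
position: [526.1, 182.4, 232.6]
tool_rot: [0.0, 0.697, 0.717, -0.0]
contact_force: [-0.1, 0.8, 0.7]
finger_gap: 0.4
gripper_force: 0.0
```

```bash
python3 - <<'E'
from h import *
import cv2
st()
a=eyes.capture("top")[168:246,223:368]; cv2.imwrite("pics/e1.png",cv2.resize(a,None,fx=5.5,fy=5.5,interpolation=cv2.INTER_CUBIC))
E
```

```text
t 4.95 tip deck [-179.1    0.3] 46.6 F [-0.1  0.8  0.7] gap 0.4 q [ 0.24  0.17  1.78 -0.    1.2   0.21]
```

View pics/e1.png

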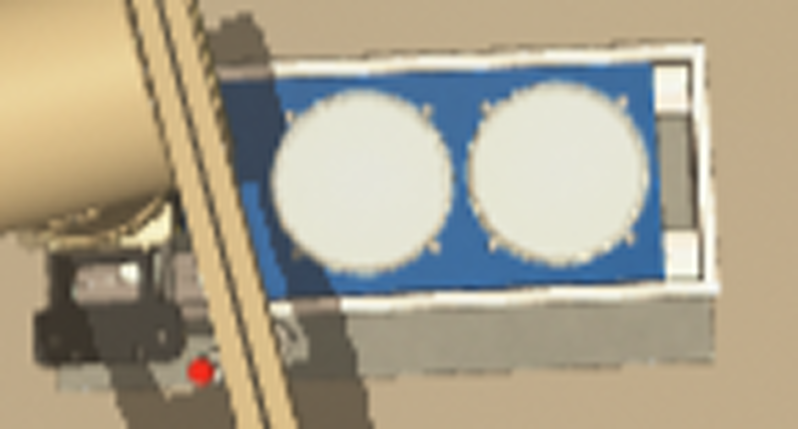

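The front edge is at about (655,65)–(664,280) in the crop, and the dishes are in place. I'll compute the remaining distance.

```bash
python3 - <<'E'
from h import *
p=np.load("deck.npy")
for u in[(655,65),(664,280)]:
    X=unproj("top",(T(u)[0]+5,T(u)[1]),43);print(deck(p,X).round(1))
E
```

```text
[111.8  57.6]
[109.4 -60. ]
```

>>> drive_tool(
  increments=[1,-0.002,0,0,0,0,0,1,-0.004,0,0,0,0,0,1,-0.006,0,0,0,0,0,1,-0.007,0,0,0,0,0,1,-0.008,0,0,0,0,0,1,-0.009,0,0,0,0,0,1,-0.009,0,0,0,0,0,1,-0.009,0,0,0,0,0],
)

```text
t: 5.67
position: [526.3, 173.8, 232.6]
tool_rot: [0.0, 0.697, 0.717, -0.0]
contact_force: [-0.0, -0.7, 0.9]
finger_gap: 0.5
gripper_force: 0.0
```

>>> drive_tool(
  increments=[1,-0.0005,0,0,0,0,0,1,-0.001,0,0,0,0,0,1,-0.001,0,0,0,0,0],
)

```text
t: 5.92
position: [526.3, 173.0, 232.5]
tool_rot: [0.0, 0.697, 0.717, -0.0]
contact_force: [0.1, -0.0, 0.2]
finger_gap: 0.6
gripper_force: 0.0
```

```bash
python3 - <<'E'
from h import *
import cv2
st()
a=eyes.capture("top")[168:246,223:368]; cv2.imwrite("pics/f1.png",cv2.resize(a,None,fx=5.5,fy=5.5,interpolation=cv2.INTER_CUBIC))
a=eyes.capture("scene");cv2.imwrite("pics/f2.png",a)
for n in("top",):
  im=eyes.capture(n).astype(int);p=np.load("deck.npy")
  # blue front edge along deck lines, z=40
  for y in(50,-50,52,-52):
    xs=np.arange(95,130,.25);uv=proj(n,w(p,[[x,y,40] for x in xs])).astype(np.float32)
    v=cv2.remap(im.astype(np.float32),uv[None,:,0],uv[None,:,1],1)[0];d=v[:,0]-v[:,2]
    print(n,y,xs[np.argmax(d<(d[0]+d[-1])/2)],d[[0,-1]])
E
```

```text
t 5.92 tip deck [-169.8    0.2] 46.5 F [ 0.1 -0.   0.2] gap 0.6 q [ 0.22  0.16  1.78 -0.    1.2   0.2 ]
top 50 118.25 [ 93.60156  -22.671875]
top -50 119.0 [ 98.22461  -19.867188]
top 52 118.25 [ 93.62695  -23.675781]
top -52 119.5 [ 98.58008  -20.898438]
```

>>> drive_tool(
  increments=[1,-0.001,0,0,0,0,0,1,-0.002,0,0,0,0,0,1,-0.002,0,0,0,0,0,1,-0.002,0,0,0,0,0],
)

```text
t: 6.4
position: [526.3, 171.3, 232.6]
tool_rot: [-0.0, 0.697, 0.717, 0.0]
contact_force: [0.1, 3.9, -0.7]
finger_gap: 0.3
gripper_force: 2.1
```

```bash
cat >g.py <<'E'
from h import *
import cv2
def edge(z):
  im=eyes.capture("top").astype(np.float32);p=np.load("deck.npy")
  for y in(50,-50):
    xs=np.arange(95,130,.25);uv=proj("top",w(p,[[x,y,z] for x in xs])).astype(np.float32)
    v=cv2.remap(im,uv[None,:,0],uv[None,:,1],1)[0];d=v[:,0]-v[:,2]
    print(y,xs[np.argmax(d<(d[0]+d[-1])/2)])
def pair(f):
  b=eyes.capture("top")[168:246,223:368];a=eyes.capture("scene")[175:275,230:360]
  cv2.imwrite(f,np.vstack([cv2.resize(a,(480,340),interpolation=2),cv2.resize(b,(480,258),interpolation=2)]))
E
python3 - <<'E'
from g import *
st();edge(40);edge(37)
pair("pics/g1.png")
E
```

```text
t 6.4 tip deck [-168.2    0.2] 46.6 F [ 0.1  3.9 -0.7] gap 0.3 q [0.22 0.16 1.79 0.   1.2  0.19]
50 120.75
-50 120.25
50 121.25
-50 120.75
```

View pics/g1.png

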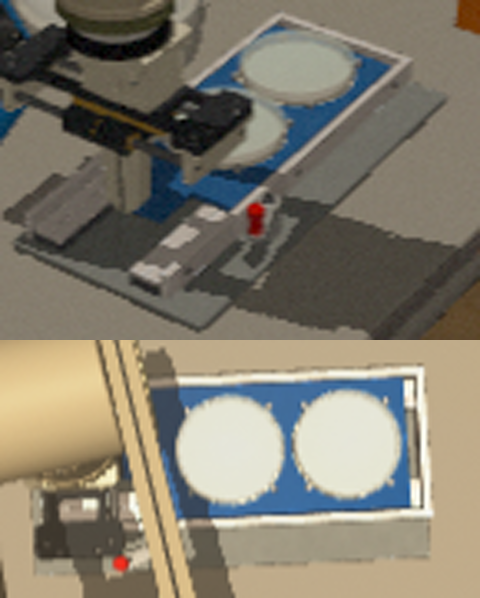

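>>> drive_tool(
  increments=[1,-0.001,0,0,0,0,0,1,-0.0015,0,0,0,0,0,1,-0.0015,0,0,0,0,0,1,-0.0015,0,0,0,0,0],
)

```text
t: 6.93
position: [526.4, 170.1, 232.7]
tool_rot: [-0.0, 0.697, 0.717, 0.001]
contact_force: [0.0, 7.8, -0.8]
finger_gap: 0.9
gripper_force: 3.8
```

```bash
python3 - <<'E'
from g import *
st();edge(37)
E
```

```text
t 6.93 tip deck [-167.2    0.2] 46.7 F [ 0.   7.8 -0.8] gap 0.9 q [0.22 0.16 1.79 0.   1.2  0.19]
50 121.25
-50 121.25
```

The force rose to 7.8 N with no further motion, so the carrier is against the notch wall. I'll retreat and check.

>>> drive_tool(
  increments=[1,0.01,0,0,0,0,0,1,0.03,0,0,0,0,0,1,0.05,0,-0.02,0,0,0,1,0.08,0,-0.06,0,0,0,1,0.1,0,-0.08,0,0,0,1,0.1,0,-0.08,0,0,0,1,0.1,0,-0.08,0,0,0,1,0.1,0,-0.08,0,0,0],
)

```text
t: 7.65
position: [523.2, 269.2, 311.8]
tool_rot: [0.0, 0.697, 0.717, -0.001]
contact_force: [0.7, -0.4, -1.1]
finger_gap: 0.6
gripper_force: 0.0
```

```bash
python3 - <<'E'
from g import *
st();edge(37);inc(-190,-150,125,50)
pair("pics/h1.png")
E
```

```text
t 7.65 tip deck [-2.659e+02 -2.000e-01] 125.8 F [ 0.7 -0.4 -1.1] gap 0.6 q [ 0.39  0.16  1.63 -0.    1.35  0.36]
50 121.25
-50 121.25
shift mm [ -75.8 -149.7    0.4] turn [-0.003  0.001 -0.874] world [375.6 188.7 311. ]
```

View pics/h1.png

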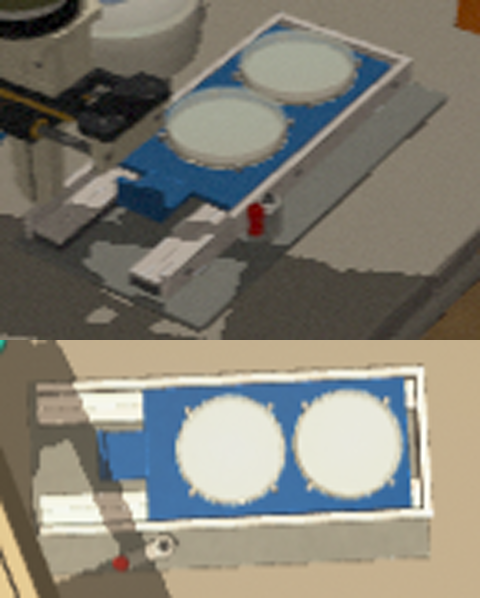

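```bash
python3 - <<'E'
from h import *
p=np.load("deck.npy")
for n,dz in(("seat",20),("unseat",26)):
    uv=proj("scene",w(p,[[-160,22,dz+38],[-160,-22,dz+38],[121,60,dz+17],[121,-60,dz+17],[-119,-60,dz+17]]))
    print(n,((uv-[230,175])*[480/130,3.4]).round(0).tolist())
E
```

```text
seat [[112.0, 177.0], [158.0, 196.0], [273.0, 21.0], [391.0, 62.0], [231.0, 205.0]]
unseat [[111.0, 171.0], [158.0, 190.0], [273.0, 16.0], [391.0, 57.0], [231.0, 199.0]]
```

>>> drive_tool(
  increments=[1,-0.02,-0.15,0,0,0,-0.87,1,-0.02,-0.15,0,0,0,-0.87,1,-0.02,-0.15,0,0,0,-0.87,1,-0.02,-0.15,0,0,0,-0.87,1,-0.076,-0.15,0,0,0,-0.87,1,-0.076,-0.15,0,0,0,-0.87,1,-0.076,-0.15,0,0,0,-0.87,1,-0.076,-0.15,0,0,0,-0.87,1,-0.076,-0.15,0,0,0,-0.87,1,-0.076,-0.15,0,0,0,-0.87],
)

```text
t: 8.63
position: [375.7, 189.0, 312.0]
tool_rot: [-0.0, 0.332, 0.943, -0.0]
contact_force: [-0.0, 0.2, 0.3]
finger_gap: 0.6
gripper_force: 0.0
```

```bash
python3 - <<'E'
from g import *
import cv2
st();inc(-163,-122,54,50)
a=eyes.capture("scene");cv2.imwrite("pics/i1.png",cv2.resize(a[190:265,240:340],None,fx=6,fy=6,interpolation=2))
E
```

```text
t 8.63 tip deck [-190.3 -150. ] 126.0 F [-0.   0.2  0.3] gap 0.6 q [ 0.34 -0.31  2.08  0.    1.38 -0.55]
shift mm [-39.   -2.7  72. ] turn [-0.001 -0.001 -0.008] world [404.4 162.5 240. ]
```

View pics/i1.png

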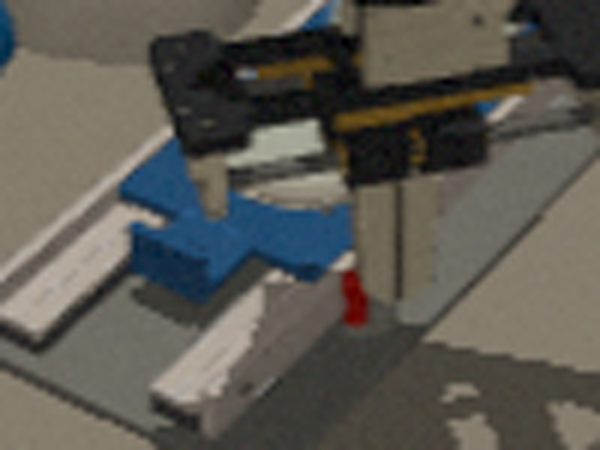

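The lip's top corner at (118,178) matches the seated prediction of 177 rather than 171, so the carrier is seated. Now for the catch.

>>> drive_tool(
  increments=[1,0,0,0.03,0,0,0,1,0,0,0.06,0,0,0,1,0,0,0.073,0,0,0,1,0,0,0.073,0,0,0,1,-0.01,0,0.073,0,0,0,1,-0.02,0,0.073,0,0,0,1,-0.03,0,0.073,0,0,0,1,-0.034,0,0.073,0,0,0,1,-0.034,0,0.073,0,0,0,1,-0.034,0,0.073,0,0,0],
)

```text
t: 9.52
position: [403.0, 167.7, 240.2]
tool_rot: [0.0, 0.33, 0.944, 0.0]
contact_force: [-1.2, -0.4, 0.3]
finger_gap: 0.3
gripper_force: 0.0
```

```bash
python3 - <<'E'
from h import *
st()
# arc: finger centre = knob - n*14, face 50 deg; shifts from now
n=np.array([np.cos(np.radians(50)),np.sin(np.radians(50))])
for a in np.arange(-.35,1.7,.2):
    k=np.array([-105-40*np.cos(a),-84+40*np.sin(a)])-n*14
    print(round(a,2),k.round(1),end=" ");inc(k[0],k[1],54,50)
E
```

```text
t 9.52 tip deck [-168.2 -123.1] 54.2 F [-1.2 -0.4  0.3] gap 0.3 q [ 0.28 -0.18  2.1   0.    1.22 -0.62]
-0.35 [-151.6 -108.4] shift mm [-22.   -3.1   0.2] turn [ 0.001  0.    -0.005] world [418.2 151.5 240. ]
-0.15 [-153.5 -100.7] shift mm [-26.6   3.4   0.2] turn [ 0.001  0.    -0.005] world [425.9 153.7 240. ]
0.05 [-153.9  -92.7] shift mm [-32.5   8.9   0.2] turn [ 0.001  0.    -0.005] world [433.9 154.3 240. ]
0.25 [-152.8  -84.8] shift mm [-39.3  13.1   0.2] turn [ 0.001  0.    -0.005] world [441.8 153.4 240. ]
0.45 [-150.   -77.3] shift mm [-46.8  15.8   0.2] turn [ 0.001  0.    -0.005] world [449.4 150.9 240. ]
0.65 [-145.8  -70.5] shift mm [-54.6  17.    0.2] turn [ 0.001  0.    -0.005] world [456.3 146.9 240. ]
0.85 [-140.4  -64.7] shift mm [-62.6  16.7   0.2] turn [ 0.001  0.    -0.005] world [462.3 141.6 240. ]
1.05 [-133.9  -60. ] shift mm [-70.4  14.7   0.2] turn [ 0.001  0.    -0.005] world [467.2 135.3 240. ]
1.25 [-126.6  -56.8] shift mm [-77.6  11.3   0.2] turn [ 0.001  0.    -0.005] world [470.6 128.1 240. ]
1.45 [-118.8  -55. ] shift mm [-83.9   6.4   0.2] turn [ 0.001  0.    -0.005] world [472.6 120.4 240. ]
1.65 [-110.8  -54.9] shift mm [-89.2   0.5   0.2] turn [ 0.001  0.    -0.005] world [473.  112.4 240. ]
```

>>> drive_tool(
  increments=[1,-0.008,-0.003,0,0,0,0,1,-0.016,-0.003,0,0,0,0,1,-0.022,-0.003,0,0,0,0,1,-0.024,0,0,0,0,0,1,-0.027,0.003,0,0,0,0,1,-0.03,0.006,0,0,0,0,1,-0.033,0.009,0,0,0,0,1,-0.036,0.011,0,0,0,0,1,-0.039,0.013,0,0,0,0,1,-0.043,0.0145,0,0,0,0,1,-0.047,0.016,0,0,0,0,1,-0.047,0.016,0,0,0,0],
)

```text
t: 10.52
position: [449.9, 150.7, 239.6]
tool_rot: [0.0, 0.33, 0.944, -0.0]
contact_force: [0.5, 0.6, 0.1]
finger_gap: 0.3
gripper_force: 0.0
```

```bash
python3 - <<'E'
from g import *
st()
n=np.array([np.cos(np.radians(50)),np.sin(np.radians(50))])
for a in (.85,1.05,1.25,1.45,1.571,1.65):
    k=np.array([-105-40*np.cos(a),-84+40*np.sin(a)])-n*14
    print(round(a,2),k.round(1),end=" ");inc(k[0],k[1],54,50)
pair("pics/j1.png")
E
```

```text
t 10.52 tip deck [-149.8  -76.8] 53.6 F [0.5 0.6 0.1] gap 0.3 q [ 0.22 -0.06  2.   -0.    1.2  -0.68]
0.85 [-140.4  -64.7] shift mm [-15.4   0.6  -0.4] turn [-0.     0.001 -0.004] world [462.3 141.6 240. ]
1.05 [-133.9  -60. ] shift mm [-23.2  -1.3  -0.4] turn [-0.     0.001 -0.004] world [467.2 135.3 240. ]
1.25 [-126.6  -56.8] shift mm [-30.4  -4.8  -0.4] turn [-0.     0.001 -0.004] world [470.6 128.1 240. ]
1.45 [-118.8  -55. ] shift mm [-36.7  -9.6  -0.4] turn [-0.     0.001 -0.004] world [472.6 120.4 240. ]
1.57 [-114.   -54.7] shift mm [-40.1 -13.1  -0.4] turn [-0.     0.001 -0.004] world [473.  115.5 240. ]
1.65 [-110.8  -54.9] shift mm [-42.  -15.6  -0.4] turn [-0.     0.001 -0.004] world [473.  112.4 240. ]
```

View pics/j1.png

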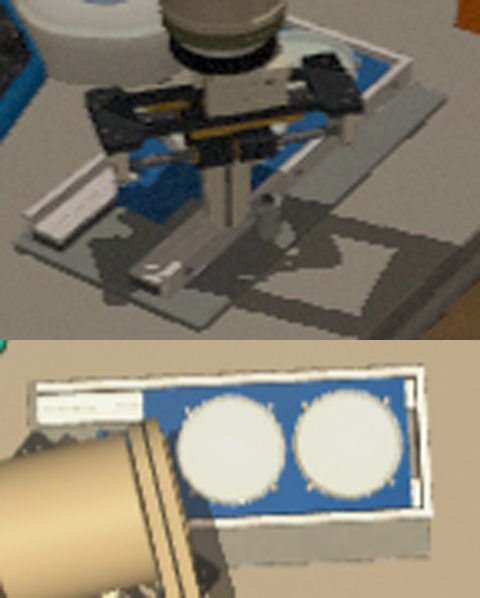

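The red knob is hidden behind the finger and the catch has swung partway, with the dishes in place. I'll continue along the arc.

>>> drive_tool(
  increments=[1,-0.004,0.001,0,0,0,0,1,-0.008,0.001,0,0,0,0,1,-0.012,0.001,0,0,0,0,1,-0.016,0.0005,0,0,0,0,1,-0.02,0,0,0,0,0,1,-0.024,-0.002,0,0,0,0,1,-0.027,-0.003,0,0,0,0,1,-0.03,-0.005,0,0,0,0,1,-0.034,-0.007,0,0,0,0,1,-0.037,-0.01,0,0,0,0,1,-0.039,-0.012,0,0,0,0,1,-0.039,-0.012,0,0,0,0],
)

```text
t: 11.62
position: [472.1, 117.0, 239.5]
tool_rot: [-0.0, 0.33, 0.944, -0.0]
contact_force: [-0.8, -0.3, 0.3]
finger_gap: 0.5
gripper_force: 0.2
```

```bash
python3 - <<'E'
from h import *
st();inc(-112,-54.7,54,50);inc(-108,-54.7,54,50)
E
```

```text
t 11.62 tip deck [-115.5  -55.6] 53.5 F [-0.8 -0.3  0.3] gap 0.5 q [ 0.14 -0.03  1.97 -0.    1.2  -0.76]
shift mm [-3.  -2.1 -0.5] turn [-0.    -0.    -0.004] world [473.1 113.5 240. ]
shift mm [-5.5 -5.2 -0.5] turn [-0.    -0.    -0.004] world [473.3 109.5 240. ]
```

>>> drive_tool(
  increments=[1,-0.0015,-0.001,0,0,0,0,1,-0.003,-0.002,0,0,0,0,1,-0.004,-0.003,0,0,0,0,1,-0.004,-0.003,0,0,0,0],
)

```text
t: 11.95
position: [472.6, 114.5, 239.3]
tool_rot: [-0.002, 0.329, 0.944, 0.002]
contact_force: [-6.2, 15.4, 2.3]
finger_gap: 0.2
gripper_force: 6.3
```

>>> drive_tool(
  increments=[1,-0.001,-0.001,0,0,0,0,1,-0.002,-0.002,0,0,0,0,1,-0.002,-0.002,0,0,0,0],
)

```text
t: 12.2
position: [472.7, 113.1, 239.4]
tool_rot: [-0.002, 0.329, 0.944, 0.003]
contact_force: [-6.7, 25.0, 3.1]
finger_gap: 0.6
gripper_force: 10.5
```

```bash
python3 - <<'E'
from h import *
st()
E
```

```text
t 12.2 tip deck [-113.1  -55.6] 53.4 F [-6.7 25.   3.1] gap 0.6 q [ 0.13 -0.03  1.97  0.01  1.2  -0.78]
```

The reaction reached 25 N, so the catch is on its stop. I'll retreat.

>>> drive_tool(
  increments=[1,0.008,0.004,0,0,0,0,1,0.02,0.006,0,0,0,0,1,0.03,0.006,-0.01,0,0,0,1,0.04,0.006,-0.05,0,0,0,1,0.08,0,-0.08,0,0,0,1,0.12,0,-0.1,0,0,0,1,0.16,0.04,-0.1,0,0,0,1,0.16,0.08,-0.1,0,0,0,1,0.16,0.12,-0.1,0,0,0,1,0.16,0.15,-0.1,0,0,0,1,0.16,0.15,-0.1,0,0,0,1,0.16,0.15,-0.1,0,0,0],
)

```text
t: 13.2
position: [441.9, 328.3, 337.5]
tool_rot: [-0.001, 0.329, 0.944, -0.002]
contact_force: [-0.6, -0.9, 0.3]
finger_gap: 0.7
gripper_force: 0.0
```

```bash
python3 - <<'E'
from g import *
st();edge(37);pair("pics/k1.png")
p=np.load("deck.npy");im=eyes.capture("top").astype(int)
m=(im[...,2]>140)&(im[...,1]<70)&(im[...,0]<70);m[:160]=0;m[250:]=0;m[:,:215]=0;m[:,350:]=0
v,u=np.nonzero(m);print(len(u))
if len(u):
    k=deck(p,unproj("top",(u.mean(),v.mean()),74));print(k,np.arctan2(k[1]+84,-(k[0]+105)))
E
```

```text
t 13.2 tip deck [-327.1  -80.1] 151.5 F [-0.6 -0.9  0.3] gap 0.7 q [ 0.55  0.04  1.71 -0.    1.4  -0.35]
50 121.25
-50 121.25
12
[-103.37810599  -43.15960248] 1.6104884521035499
```

View pics/k1.png

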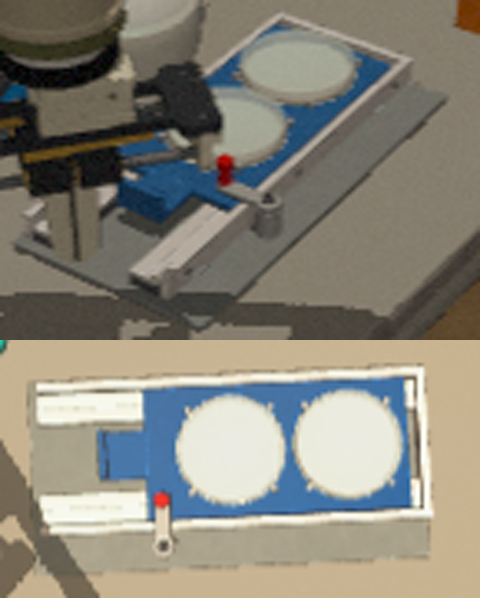

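The catch lies straight across the board edge at the stop (knob at (162,500) in the lower crop). The carrier is seated, the dishes are between their pins and the arm is clear.

```bash
python3 -c "
from rig import order
print(order.finish_job())"
```

```text
the job is handed in; nothing more can be done
None
```

I pushed the carrier home into its notches, swung the catch to its stop across the carrier's edge, and handed the job in at about 13 s of the 51 s; the last pictures show both dishes in place and the arm clear, but no verdict came back.

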